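Make up two jade polishing kits

TASK

Make up two polishing kits from the stock on the bench. The oblong tray gets the larger jade ring and the pointed felt bob; the round tray gets the jade tile and the grinding wheel. In each tray set the jade piece in the middle of the square cork pad and the tool in the middle of the round cork pad, lying flat or upright as they were, and leave everything else where it is.

Things in the scene. Friction and masses are not known exactly. Their poses are not given: they have to be found in the camera images.
- big_ring_mid (a point): The larger jade ring: a flat green stone ring, 52 mm outside diameter, 22 mm hole, 18 mm high. Lies or stands loose on the bench, its z axis up. The point is at its centre, 9 mm above its underside.
- small_ring_mid (a point): The smaller jade ring, 34 mm outside diameter, 14 mm hole, 18 mm high; not wanted in these kits. Lies or stands loose on the bench, its z axis up. The point is at its centre, 9 mm above its underside.
- tile_mid (a point): The jade tile: a green stone block, 56 mm along its x axis, 34 mm along its y axis, 18 mm high. Lies or stands loose on the bench, its z axis up. The point is at its centre, 9 mm above its underside.
- pointed_bob_mid (a point): The pointed felt bob: hard, off-white, 46 mm high, a cylinder of 34 mm diameter up to 22 mm and a cone above that, point up. Lies or stands loose on the bench, its z axis up. The point is at the middle of the cylindrical part, 11 mm above its underside.
- flat_bob_mid (a point): The flat-topped felt bob: a hard off-white cylinder, 34 mm diameter, 40 mm high; not wanted in these kits. Lies or stands loose on the bench, its z axis up. The point is at its centre, 20 mm above its underside.
- wheel_mid (a point): The grinding wheel: a grey-brown disc, 54 mm diameter and 18 mm thick, lying flat, with a steel flange (28 mm diameter, to 20 mm) and a steel stub shaft (12 mm diameter, to 32 mm) on top. Lies or stands loose on the bench, its z axis up. The point is at the centre of the disc, 9 mm above its underside.
- oblong_tray: The oblong white tray, 210 mm along x, 140 mm along y. Fixed to the bench. Its origin is the centre of its underside, on the bench top, z up. Inside are two cork pads, their tops 5 mm above the bench: a square one, 70 x 70 mm, centred 46 mm from the tray's centre along the tray's +x axis, and a round one, 70 mm across, centred 46 mm from the centre along -x. The rim is 8 mm high and 4 mm thick.
- round_tray: The round white tray, 210 mm across. Fixed to the bench. Its origin is the centre of its underside, on the bench top, z up. Inside are two cork pads, their tops 5 mm above the bench: a square one, 70 x 70 mm, centred 46 mm from the tray's centre along the tray's +x axis, and a round one, 70 mm across, centred 46 mm from the centre along -x. The rim is 8 mm high and 4 mm thick.
- tin_mid (a point): A closed aluminium tin of polish, 64 mm diameter, 30 mm high, a bystander standing loose on the bench; the point is at its centre, 15 mm above its underside.
- spanner: A steel spanner about 150 mm long lying loose on the bench along its x axis, a bystander; origin on its underside, near the middle.

How it is judged (in metres and radians):
At the end, for the whole second after the job is handed in: The larger ring (square pad) and pointed bob (round pad) are in the oblong tray, the tile (square pad) and wheel (round pad) in the round tray, each centred on its pad within 15 mm along each of the tray's axes, standing on the pad (height within 4 mm, tilt under 0.12 rad), released and at rest (x of big_ring_mid in the frame of oblong_tray between 0.031 and 0.061 m and y of big_ring_mid in the frame of oblong_tray between -0.015 and 0.015 m and z of big_ring_mid in the frame of oblong_tray between 0.01 and 0.018 m and angle between each of big_ring_mid, pointed_bob_mid, tile_mid, wheel_mid's own z axis and vertical below 0.12 rad and linear speed of each of big_ring, pointed_bob, tile, wheel below 0.02 m/s and angular speed of each of big_ring, pointed_bob, tile, wheel below 0.2 rad/s and x of pointed_bob_mid in the frame of oblong_tray between -0.061 and -0.031 m and y of pointed_bob_mid in the frame of oblong_tray between -0.015 and 0.015 m and z of pointed_bob_mid in the frame of oblong_tray between 0.012 and 0.02 m and x of tile_mid in the frame of round_tray between 0.031 and 0.061 m and y of tile_mid in the frame of round_tray between -0.015 and 0.015 m and z of tile_mid in the frame of round_tray between 0.01 and 0.018 m and x of wheel_mid in the frame of round_tray between -0.061 and -0.031 m and y of wheel_mid in the frame of round_tray between -0.015 and 0.015 m and z of wheel_mid in the frame of round_tray between 0.01 and 0.018 m); the robot touches nothing.
It fails at once if the small ring is moved by more than 25 mm (distance of small_ring_mid from where it was at the start of the episode above 0.025 m).
It fails at once if the flat-topped bob is moved by more than 25 mm (distance of flat_bob_mid from where it was at the start of the episode above 0.025 m).
It fails at once if the tin is moved by more than 25 mm (distance of tin_mid from where it was at the start of the episode above 0.025 m).
It fails at once if the spanner is moved by more than 25 mm (distance of spanner from where it was at the start of the episode above 0.025 m).
It also fails if it takes over 96 s, if anything falls off the work surface, if the arm or the gripper's body presses on something with over 40 N, if the wrist force passes 120 N, or if a joint passes its speed limit or range.

ROBOT

A 6-joint arm with a two-finger parallel gripper is mounted at the origin on the work surface. World frame = base frame: x ahead of the robot, y to its left, z up, the work surface at z = 0. Lengths are in m, angles in degrees, forces in N, time in s.
With the tool pointing down it reaches from about 0.375 to 0.9 m from the base axis. Payload 3.1 kg.
Tool frame: the origin (TCP) lies between the finger pads; the fingertips stand 22 mm ahead of it and the grasp point (between the pads) lies 3 mm ahead of it; z points along the fingers, y is the line along which they close (so a half turn about z gives the same grasp; the last joint's range is limited). The gripper opens to 87 mm and grips with 3 to 60 N. Pads are 19 mm wide; open, the fingers measure 117 mm over their backs; the gripper's body (75 mm by 190 mm) begins 51 mm behind the grasp point.
Start: joints at [66.32, 30.224, 82.088, -0, 67.689, -10.227], TCP at [0.145, 0.608, 0.245] pointing down, gripper open.
Joint ranges: [-176.69, 176.69], [-43.24, 126.21], [12.49, 139.97], [-82, 262], [0, 151.66], [-163.58, 163.58]. Speed limits (degrees/s): [159.86, 159.86, 180, 180, 180, 180].

INTERFACE

Orientations are given as a 3x3 rotation matrix whose columns are the frame's x, y, z axes.
In Python, from rig import bot, capture, search_frame, outline_of, spot_point gives the robot as it stands.
- The arm moves only by the tool jog_arm, never from a script. Its argument "rows" is text: rows parted by semicolons, each of 7 numbers parted by spaces: the opening, from 0 (shut) to 1 (fully open), then the shift along the tool's x, y, z as a fraction of full scale, then the turn, a rotation vector about the tool's x, y, z as a fraction of full scale. A call has 1 to 20 rows; each row is the pose to reach, as a shift and turn from the pose commanded when the call began, along the tool's axes at that moment; what a row does not reach only later rows make up. Full scale, the value 1, is 0.5 m for a shift and pi/4 rad for a turn. A row lasts 1/12 s, in which the tool goes at most 41.7 mm and 7.16 degrees, less where a joint would pass 70% of its speed; a pose out of reach is approached as far as the arm can. A call with a number of a shift or a turn outside -1 to 1 is refused whole. A call with a gripper value outside its range is refused whole. The fingers move at their own pace and stop on an object; the grip force is fixed at half the most. Time passes only in rows, so rows that repeat a pose let the fingers close. It gives the time, the measured TCP pose, the force, the opening and the grip force at its end, in the units of the state.
- bot.read_state(): the state, without advancing time (a new reading comes with each control period).
- capture(name): name is "side" or "top"; returns a dict with "pixels" (400x640x3 uint8, red, green, blue), "fx", "fy", "cx", "cy" (pixels), "R" (3x3) and "t" (3): a world point X has camera coordinates R X + t. Camera axes: x right, y down, z forward; pixel columns grow to the right and rows downward; lengths in m; the calibration is good to about 2 mm. A picture is of the moment at which its call begins. There is no depth.
- bot.hand_in(): hands the job in; it is judged then, once.
Trained networks look in a picture, given as the dict that the camera call returned (one of the last four; its "shot" number tells which), for a name from the list of things; names that differ only in an ending like _2 or _b are one class to them, and where a whole thing is asked for, a point or a joint stands for the part that bears it (a point fixed in the world has none). Each returns a list of dicts, best first, with "conf" (0 to 1); they miss things now and then, are a little off and sometimes report something else, mostly with a low value. They report only what shows in the picture. A call takes as long as a camera call.
- search_frame(label, picture): "point" ([x, y, z] in m, in world coordinates, good to about 4 mm: the middle of the surface that is visible of it).
- outline_of(label, picture): "region" (400x640 bool, what is visible of it).
- spot_point(label, picture): "point" ([x, y, z] in m, in world coordinates, good to about 4 mm: a listed point, or the origin of a listed thing).
The state is a dict: "time_s": time; "joint_positions": joint angles; "qvel": joint speeds; "tau": joint torques, N m; "position": TCP position; "tcp_rot": TCP orientation; "force": force on the tool from outside, world axes, zero at the start; "moment": the same for the moment, N m; "opening": opening from 0.0 (shut) to 1.0 (fully open); "grasp_force": force on a finger pad.
Only numpy, scipy, OpenCV 4.12 (cv2) and the standard library are available. Lean on these libraries where they do the work, as an engineer would, in place of code of your own. Each camera call takes 0.05 s, during which the arm holds its last target. There are 200 camera calls.

## Working session

There is one attempt and no reset: what is moved stays moved. The work goes in short steps, Python scripts to look and compute and a tool call to move; the robot and the scene stay as the last step left them, time stands still between calls to the robot, and variables do not carry over. Pictures are saved under pics/ and viewed, at most 14 in all, crops included, and the job is handed in when it is done.

Besides the shell and the picture viewer there is one more tool, called after "Request:" in YAML: its name, and indented under it one key for each argument. jog_arm: Moves the arm, as the interface text tells. Its arguments: {"type":"object","properties":{"rows":{"type":"string"}},"required":["rows"]}

```bash
mkdir -p pics; ls; cat > h.py <<'E'
import numpy as np, cv2
from rig import bot, capture, search_frame, outline_of, spot_point
NAMES="big_ring_mid small_ring_mid tile_mid pointed_bob_mid flat_bob_mid wheel_mid oblong_tray round_tray tin_mid spanner".split()
def save(p,n): cv2.imwrite('pics/'+n,cv2.cvtColor(p['pixels'],cv2.COLOR_RGB2BGR))
def ray(p,u,v,z):
    R=np.array(p['R']);t=np.array(p['t']);C=-R.T@t
    d=R.T@np.array([(u-p['cx'])/p['fx'],(v-p['cy'])/p['fy'],1]);return C+d*(z-C[2])/d[2]
E
python3 - <<'E'
from h import *
np.set_printoptions(precision=4,suppress=True)
s=bot.read_state();print(s['position'],s['tcp_rot'],s['time_s'])
for c in ('top','side'):
    p=capture(c);save(p,c+'0.png');print(c,-np.array(p['R']).T@p['t'],p['fx'])
    for n in NAMES:
        print(n,[(np.round(r['point'],4),round(r['conf'],2)) for r in spot_point(n,p)[:3]])
E
```

```text
pics
[0.1451 0.6072 0.2436] [[-0.9726  0.2326 -0.0009]
 [ 0.2326  0.9726 -0.002 ]
 [ 0.0004 -0.0021 -1.    ]] 0.0
top [ 0.458  -0.0076  1.0354] 441.74341054499865
big_ring_mid [(array([ 0.4703, -0.076 ,  0.0089]), 0.6)]
small_ring_mid [(array([ 0.6819, -0.062 ,  0.0085]), 0.74), (array([ 0.467 , -0.0739,  0.0085]), 0.41)]
tile_mid [(array([ 0.6829, -0.0608,  0.0077]), 0.56), (array([0.6852, 0.0763, 0.0123]), 0.55)]
pointed_bob_mid [(array([ 0.5707, -0.066 ,  0.0102]), 0.63)]
flat_bob_mid [(array([ 0.5725, -0.0658,  0.0105]), 0.62), (array([0.5922, 0.0804, 0.0228]), 0.5)]
wheel_mid [(array([0.4626, 0.0648, 0.0125]), 0.68)]
oblong_tray [(array([ 0.4934, -0.2944,  0.0016]), 0.6)]
round_tray [(array([0.4655, 0.3064, 0.0005]), 0.8)]
tin_mid [(array([0.7169, 0.2264, 0.0176]), 0.68)]
spanner [(array([ 0.7473, -0.2724, -0.0021]), 0.96)]
side [ 0.2616 -0.4297  0.6707] 377.11185934144925
big_ring_mid [(array([ 0.4623, -0.0776,  0.0062]), 0.77), (array([0.7104, 0.2264, 0.0155]), 0.33)]
small_ring_mid [(array([ 0.6845, -0.0624,  0.0142]), 0.6), (array([0.4602, 0.0632, 0.0111]), 0.57), (array([ 0.7455, -0.2715,  0.0014]), 0.2)]
tile_mid [(array([0.6886, 0.0779, 0.0079]), 0.8)]
pointed_bob_mid [(array([ 0.5741, -0.0628,  0.014 ]), 0.67)]
flat_bob_mid [(array([0.5868, 0.0855, 0.0179]), 0.72)]
wheel_mid [(array([0.4606, 0.0631, 0.0091]), 0.9)]
oblong_tray [(array([ 0.4915, -0.2935,  0.002 ]), 0.57)]
round_tray [(array([ 0.4614,  0.307 , -0.0024]), 0.7)]
tin_mid [(array([0.7118, 0.2244, 0.0152]), 0.88)]
spanner [(array([ 0.744 , -0.2758, -0.0018]), 0.96), (array([0.5863, 0.0851, 0.0202]), 0.35)]
```

View pics/top0.png

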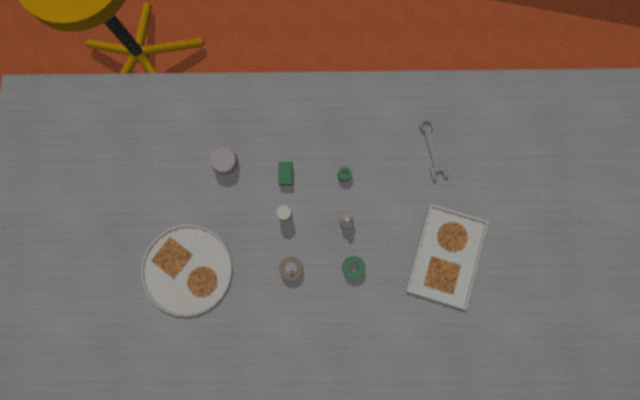

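View pics/side0.png

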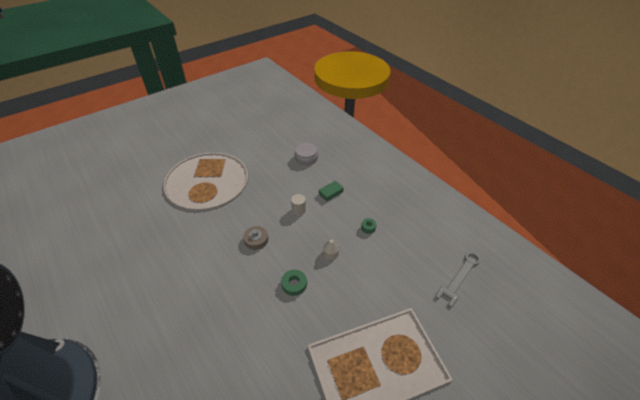

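The top view shows the round tray at (188,270), with its square pad at (172,257) and round pad at (202,281). The oblong tray is at (447,257), with its square pad at (442,275) and round pad at (452,237). The other items:

| Item | Pixel position |
|---|---|
| Tile | (286,174) |
| Small ring | (344,174) |
| Flat bob | (284,213) |
| Pointed bob | (347,222) |
| Wheel | (291,269) |
| Big ring | (354,267) |
| Tin | (224,161) |
| Spanner | (433,150) |

Next I'll refine these positions with colour segmentation.

```bash
cat > seg.py <<'E'
from h import *
np.set_printoptions(precision=4,suppress=True)
def blobs(m,a=25):
    n,l,s,c=cv2.connectedComponentsWithStats(m.astype(np.uint8))
    return [(c[i],s[i,4],l==i) for i in range(1,n) if a<s[i,4]<4000]
for cam in ('top','side'):
    p=capture(cam);h=cv2.cvtColor(p['pixels'],cv2.COLOR_RGB2HSV).astype(int)
    H,S,V=h[...,0],h[...,1],h[...,2]
    W=np.zeros(H.shape,bool)
    vv,uu=np.mgrid[:400,:640]
    for i in range(0,400):
        for j in range(640):pass
    for nm,m,z in (('cork',(H>5)&(H<22)&(S>100),.005),('jade',(H>45)&(H<90)&(S>90),.015)):
        for c,a,l in blobs(m):
            P=ray(p,*c,z)
            if not(.3<P[0]<.8 and abs(P[1])<.45): continue
            pts=np.argwhere(l)[:,::-1]
            w=np.array([ray(p,u,v,z)[:2] for u,v in pts]).astype(np.float32)
            r=cv2.minAreaRect(w*1000)
            print(cam,nm,c,a,P[:2],'rect',np.round(r[0]),np.round(r[1]),round(r[2],1))
    for n in ('wheel_mid','pointed_bob_mid','tin_mid','flat_bob_mid'):
        for r in outline_of(n,p)[:2]:
            y,x=np.where(r['region']);print(cam,n,round(r['conf'],2),x.mean(),y.mean(),len(x),ray(p,(x.min()+x.max())/2,(y.min()+y.max())/2,.012)[:2],x.min(),x.max(),y.min(),y.max())
E
sed -i '/for i in range(0,400)/,+1d;/vv,uu/d;/W=np/d' seg.py; sed -i '/for j in range/d;/pass$/d' seg.py
python3 seg.py
python3 - <<'E'
from h import *
a=cv2.imread('pics/top0.png')[140:300,260:380];b=cv2.imread('pics/side0.png')[170:300,230:390]
cv2.imwrite('pics/c1.png',np.hstack([cv2.resize(a,(450,600)),cv2.resize(b,(350,600))]) if 0 else cv2.resize(a,(450,600),interpolation=cv2.INTER_CUBIC))
cv2.imwrite('pics/c2.png',cv2.resize(b,(640,520),interpolation=cv2.INTER_CUBIC))
E
```

```text
top cork [452.085  236.5087] 635 [ 0.5363 -0.308 ] rect [ 536. -308.] [65. 63.] 89.7
top cork [171.3691 257.3494] 810 [0.4904 0.3446] rect [490. 344.] [67. 67.] 53.2
top cork [441.9228 274.9038] 842 [ 0.4486 -0.2803] rect [ 449. -280.] [66. 66.] 73.0
top cork [201.7403 281.311 ] 643 [0.4353 0.2714] rect [436. 271.] [63. 65.] 45.6
top jade [285.3959 172.8122] 197 [0.6877 0.0793] rect [686.  80.] [51. 28.] 0.3
top jade [344.5435 173.9348] 46 [ 0.6841 -0.0605] rect [684. -61.] [25. 26.] 63.4
top jade [353.2171 267.1318] 129 [ 0.4666 -0.0773] rect [468. -78.] [43. 43.] 18.0
top tin_mid 0.97 223.8499184339315 161.09624796084827 613 [0.7183 0.2267] 210 238 148 174
top flat_bob_mid 0.7 283.3809523809524 213.20634920634922 189 [0.5911 0.0832] 276 291 206 221
side cork [209.5889 167.2471] 433 [0.4899 0.3389] rect [490. 339.] [67. 66.] 53.1
side cork [202.4082 192.0942] 414 [0.4345 0.2653] rect [435. 266.] [63. 66.] 52.9
side cork [400.9303 354.0306] 1177 [ 0.5361 -0.3137] rect [ 537. -313.] [67. 67.] 52.5
side cork [353.0818 373.0018] 1674 [ 0.4481 -0.2867] rect [ 449. -285.] [69. 68.] 72.5
side wheel_mid 0.56 255.8793103448276 238.1551724137931 464 [0.4638 0.0572] 244 268 227 249
side pointed_bob_mid 0.48 330.8050847457627 249.59322033898306 236 [ 0.5755 -0.0649] 323 338 240 258
side tin_mid 0.67 305.6870026525199 153.46153846153845 377 [0.7217 0.228 ] 295 316 143 163
side flat_bob_mid 0.71 297.8233333333333 204.51666666666668 300 [0.594  0.0843] 290 305 194 215
```

View pics/c1.png

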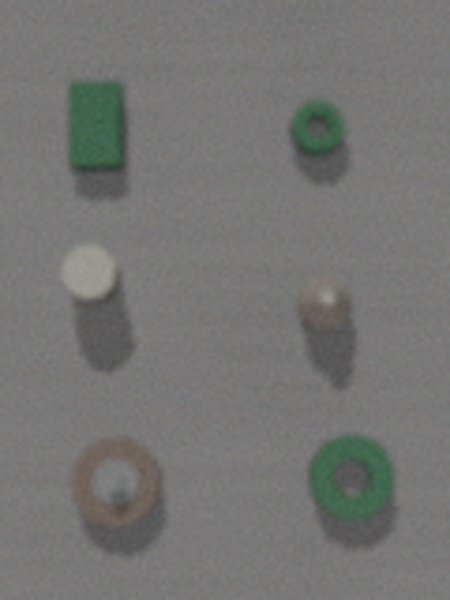

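View pics/c2.png

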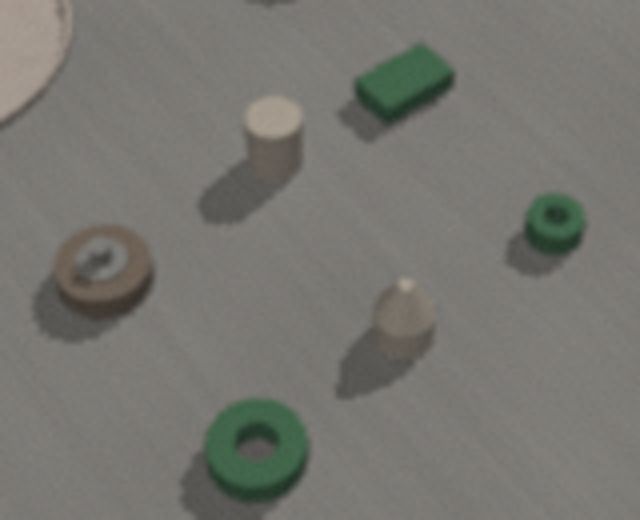

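The crops show all six stock items apart and upright. The tile's long side runs along world x, and there are about 90 mm or more between neighbours. I'll compute positions from both cameras.

```bash
python3 - <<'E'
from h import *
np.set_printoptions(precision=4,suppress=True)
T=capture('top');S=capture('side')
for n,a,b,z in (('wheel',(291.2,268.5),(256.2,235.5),.018),('ring',(353.6,267.2),(294.25,281.75),.018),('tip',(347.5,219.5),(331.2,240.5),.046),('bobbody',(346.7,221.3),(330.8,249.6),.022),('tile',(260+97/3.75,140+125/3.75),(230+405/4,170+76/4),.018),('flat',(260+90/3.75,140+272/3.75),(230+274/4,170+118/4),.04),('sring',(344.5,173.9),(230+556/4,170+214/4),.018)):
    A=ray(T,*a,z);B=ray(S,*b,z);print(n,A[:2],B[:2],(A+B)[:2]/2)
E
```

```text
wheel [0.4639 0.064 ] [0.4659 0.0584] [0.4649 0.0612]
ring [ 0.4664 -0.078 ] [ 0.4659 -0.087 ] [ 0.4662 -0.0825]
tip [ 0.5723 -0.0641] [ 0.574  -0.0677] [ 0.5731 -0.0659]
bobbody [ 0.5709 -0.0636] [ 0.5703 -0.072 ] [ 0.5706 -0.0678]
tile [0.6858 0.0779] [0.6869 0.0722] [0.6863 0.0751]
flat [0.5897 0.0796] [0.5908 0.074 ] [0.5902 0.0768]
sring [ 0.6835 -0.0603] [ 0.686  -0.0655] [ 0.6847 -0.0629]
```

Request:
jog_arm:
  rows: "1 -.874 -.908 .187 0 0 -.299;1 -.874 -.908 .187 0 0 -.299;1 -.874 -.908 .187 0 0 -.299;1 -.874 -.908 .187 0 0 -.299;1 -.874 -.908 .187 0 0 -.299;1 -.874 -.908 .187 0 0 -.299;1 -.874 -.908 .187 0 0 -.299;1 -.874 -.908 .187 0 0 -.299;1 -.874 -.908 .187 0 0 -.299;1 -.874 -.908 .187 0 0 -.299;1 -.874 -.908 .187 0 0 -.299;1 -.874 -.908 .187 0 0 -.299;1 -.874 -.908 .187 0 0 -.299;1 -.874 -.908 .187 0 0 -.299;1 -.874 -.908 .187 0 0 -.299;1 -.874 -.908 .187 0 0 -.299;1 -.874 -.908 .187 0 0 -.299;1 -.874 -.908 .187 0 0 -.299;1 -.874 -.908 .187 0 0 -.299;1 -.874 -.908 .187 0 0 -.299"

```text
time_s: 3.37
position: [0.4635, 0.066, 0.1512]
tcp_rot: [[-1.0, -0.002, -0.001], [-0.002, 1.0, 0.0], [0.001, 0.0, -1.0]]
force: [0.1, -0.1, 0.1]
opening: 1.002
grasp_force: 0.0
```

Request:
jog_arm:
  rows: "1 0 -.004 .2 0 0 0;1 0 -.004 .2 0 0 0;1 0 -.004 .2 0 0 0;1 0 -.004 .2 0 0 0;1 0 -.004 .2 0 0 0"

```text
time_s: 3.78
position: [0.4637, 0.0638, 0.0507]
tcp_rot: [[-1.0, -0.002, -0.002], [-0.002, 1.0, 0.0], [0.002, 0.0, -1.0]]
force: [0.7, -1.0, -0.3]
opening: 1.003
grasp_force: 0.0
```

```bash
python3 - <<'E'
from h import *
s=bot.read_state();print(s['position'])
p=capture('side');q=p['pixels'][180:280,190:350];q=cv2.cvtColor(q,cv2.COLOR_RGB2BGR)
cv2.imwrite('pics/d1.png',cv2.resize(q,(640,400),interpolation=cv2.INTER_CUBIC))
R=np.array(p['R']);X=np.array([s['position'][0],s['position'][1],.028]);c=R@X+p['t']
print((p['fx']*c[0]/c[2]+p['cx']-190)*4,(p['fy']*c[1]/c[2]+p['cy']-180)*4)
E
```

```text
[0.46369318 0.06382032 0.05074639]
253.97404048756755 206.22554578776123
```

View pics/d1.png

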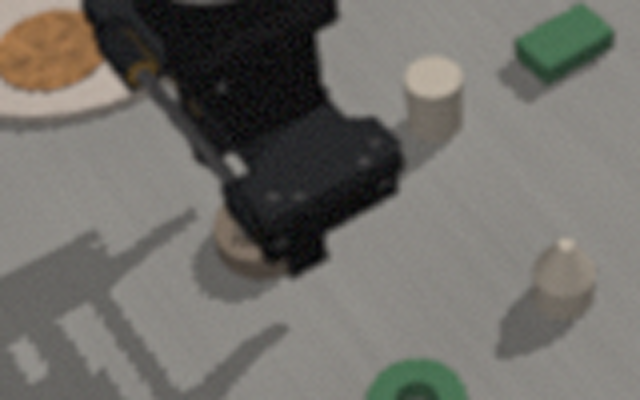

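The near finger, at about (300,255) in the crop, is just outside the wheel at (250,240), so the gripper straddles it. I'll go down and grip.

Request:
jog_arm:
  rows: "1 0 0 .02 0 0 0;1 0 0 .049 0 0 0;1 0 0 .049 0 0 0;1 0 0 .049 0 0 0;.4 0 0 .049 0 0 0;.4 0 0 .049 0 0 0;.4 0 0 .049 0 0 0;.4 0 0 .049 0 0 0;.4 0 0 .049 0 0 0;.4 0 0 .049 0 0 0;.4 0 0 .049 0 0 0;.4 0 0 .049 0 0 0;.4 0 0 .049 0 0 0;.4 0 0 .049 0 0 0"

```text
time_s: 5.0
position: [0.4648, 0.0627, 0.0267]
tcp_rot: [[-1.0, 0.0, 0.0], [0.0, 1.0, 0.0], [-0.0, 0.0, -1.0]]
force: [0.0, 0.5, 4.2]
opening: 0.612
grasp_force: 30.0
```

Request:
jog_arm:
  rows: ".4 0 0 -.06 0 0 0;.4 0 0 -.12 0 0 0;.4 0 0 -.18 0 0 0;.4 .02 .1 -.18 0 0 0;.4 .03 .18 -.18 0 0 0;.4 .04 .26 -.18 0 0 0;.4 .05 .34 -.18 0 0 0;.4 .058 .4 -.18 0 0 0;.4 .058 .416 -.18 0 0 0;.4 .058 .416 -.18 0 0 0;.4 .058 .416 -.18 0 0 0;.4 .058 .416 -.12 0 0 0;.4 .058 .416 -.06 0 0 0;.4 .058 .416 -.03 0 0 0;.4 .058 .416 -.03 0 0 0"

```text
time_s: 6.25
position: [0.4339, 0.2678, 0.0386]
tcp_rot: [[-1.0, 0.003, -0.007], [0.003, 1.0, -0.003], [0.007, -0.003, -1.0]]
force: [-0.3, -0.0, -1.7]
opening: 0.614
grasp_force: 30.0
```

```bash
python3 - <<'E'
from h import *
s=bot.read_state();print(s['position'],s['opening'],s['grasp_force'])
p=capture('side');q=p['pixels'][120:220,120:280];q=cv2.cvtColor(q,cv2.COLOR_RGB2BGR)
cv2.imwrite('pics/d2.png',cv2.resize(q,(640,400),interpolation=cv2.INTER_CUBIC))
E
```

```text
[0.4338565  0.2677704  0.03856115] 0.6144613708243845 29.99956101179123
```

View pics/d2.png

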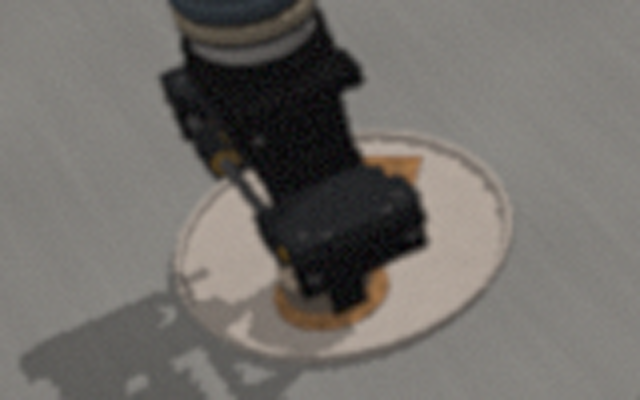

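The wheel is held over the round pad, at about (330,290) in the crop. I'll lower it and release.

Request:
jog_arm:
  rows: ".4 0 .004 .006 0 0 0;.4 0 .004 .012 0 0 0;.4 0 .004 .012 0 0 0;.4 0 .004 .012 0 0 0"

```text
time_s: 6.63
position: [0.4363, 0.2726, 0.0363]
tcp_rot: [[-1.0, 0.0, 0.001], [0.0, 1.0, 0.0], [-0.001, 0.0, -1.0]]
force: [-0.1, -0.2, -1.4]
opening: 0.612
grasp_force: 30.0
```

Request:
jog_arm:
  rows: ".4 0 0 .005 0 0 0;.4 0 0 .009 0 0 0;.4 0 0 .009 0 0 0;.4 0 0 .009 0 0 0;.4 0 0 .009 0 0 0"

```text
time_s: 7.05
position: [0.4361, 0.2728, 0.0317]
tcp_rot: [[-1.0, -0.0, 0.001], [-0.0, 1.0, 0.0], [-0.001, 0.0, -1.0]]
force: [0.0, 0.4, 6.0]
opening: 0.613
grasp_force: 30.0
```

Request:
jog_arm:
  rows: ".9 0 0 .009 0 0 0;.9 0 0 0 0 0 0;.9 0 0 0 0 0 0;.9 0 0 0 0 0 0;.9 0 0 0 0 0 0;.9 0 0 -.04 0 0 0;.9 0 0 -.1 0 0 0;.9 0 0 -.16 0 0 0;1 -.5 -.388 -.16 0 0 0;1 -.5 -.388 -.16 0 0 0;1 -.5 -.388 -.16 0 0 0;1 -.5 -.388 -.16 0 0 0;1 -.5 -.388 -.16 0 0 0;1 -.5 -.388 -.16 0 0 0;1 -.5 -.388 -.16 0 0 0;1 -.5 -.388 -.16 0 0 0;1 -.5 -.388 -.16 0 0 0;1 -.5 -.388 -.16 0 0 0;1 -.5 -.388 -.16 0 0 0;1 -.5 -.388 -.16 0 0 0"

```text
time_s: 8.72
position: [0.6839, 0.0798, 0.1104]
tcp_rot: [[-1.0, -0.001, -0.003], [-0.001, 1.0, 0.0], [0.003, 0.0, -1.0]]
force: [-0.7, 1.2, 0.4]
opening: 0.999
grasp_force: 0.0
```

```bash
python3 - <<'E'
from h import *
s=bot.read_state();print(s['position'],s['time_s'])
p=capture('top')
a=cv2.cvtColor(p['pixels'],cv2.COLOR_RGB2BGR)[210:330,130:250]
cv2.imwrite('pics/d3.png',cv2.resize(a,(600,600),interpolation=cv2.INTER_CUBIC))
for c in (p,capture('side')): print([r for r in spot_point('wheel_mid',c)][:2])
E
```

```text
[0.68390366 0.07976528 0.11040947] 8.7167
[]
[{'point': [0.4319, 0.2738, 0.0162], 'conf': 0.57}]
```

View pics/d3.png

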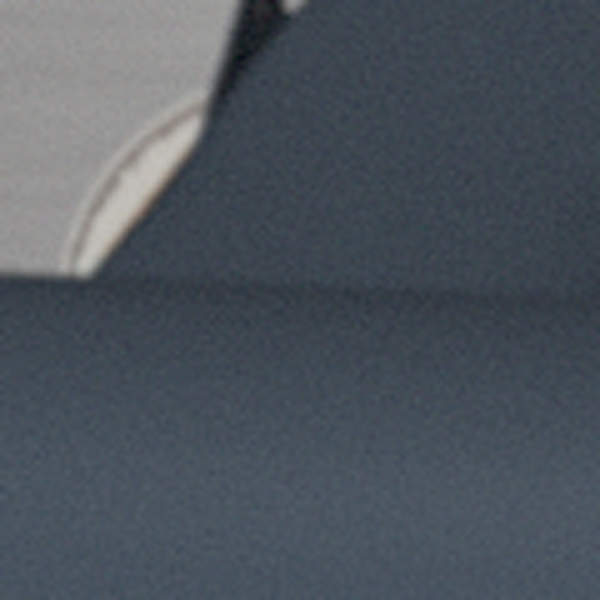

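The arm hides the tray in the top view, but the side network puts the wheel at (0.432, 0.274), which is on its pad. Next is the tile.

Request:
jog_arm:
  rows: "1 0 0 .06 0 0 0;1 0 0 .12 0 0 0;1 0 0 .15 0 0 0;1 0 0 .168 0 0 0;1 0 0 .168 0 0 0;1 0 0 .168 0 0 0;.2 0 0 .168 0 0 0;.2 0 0 .168 0 0 0;.2 0 0 .168 0 0 0;.2 0 0 .168 0 0 0;.2 0 0 .168 0 0 0;.2 0 0 .168 0 0 0;.2 0 0 .168 0 0 0;.2 0 0 .168 0 0 0;.2 0 0 .168 0 0 0;.2 0 0 .168 0 0 0"

```text
time_s: 10.25
position: [0.6857, 0.0786, 0.027]
tcp_rot: [[-1.0, -0.0, -0.0], [-0.0, 1.0, -0.0], [0.0, -0.0, -1.0]]
force: [-0.2, 0.1, -0.2]
opening: 0.386
grasp_force: 30.0
```

Request:
jog_arm:
  rows: ".2 0 0 -.06 0 0 0;.2 0 0 -.12 0 0 0;.2 0 0 -.18 0 0 0;.2 .39 .532 -.18 0 0 0;.2 .39 .532 -.18 0 0 0;.2 .39 .532 -.18 0 0 0;.2 .39 .532 -.18 0 0 0;.2 .39 .532 -.18 0 0 0;.2 .39 .532 -.18 0 0 0;.2 .39 .532 -.18 0 0 0;.2 .39 .532 -.18 0 0 0;.2 .39 .532 -.18 0 0 0;.2 .39 .532 -.18 0 0 0;.2 .39 .532 -.18 0 0 0;.2 .39 .532 -.18 0 0 0;.2 .39 .532 -.12 0 0 0;.2 .39 .532 -.06 0 0 0;.2 .39 .532 -.03 0 0 0;.2 .39 .532 -.02 0 0 0;.2 .39 .532 -.02 0 0 0"

```text
time_s: 11.92
position: [0.491, 0.343, 0.0355]
tcp_rot: [[-1.0, 0.002, -0.003], [0.002, 1.0, -0.001], [0.003, -0.001, -1.0]]
force: [-0.7, -1.1, -1.5]
opening: 0.389
grasp_force: 30.0
```

Request:
jog_arm:
  rows: ".2 0 0 0 0 0 0;.2 0 0 .006 0 0 0;.2 0 0 .009 0 0 0;.2 0 0 .009 0 0 0;.2 0 0 .009 0 0 0"

```text
time_s: 12.33
position: [0.4911, 0.3448, 0.0332]
tcp_rot: [[-1.0, -0.0, 0.001], [-0.0, 1.0, 0.0], [-0.001, 0.0, -1.0]]
force: [-0.4, -0.1, -0.5]
opening: 0.388
grasp_force: 30.0
```

Request:
jog_arm:
  rows: ".2 0 0 .002 0 0 0;.2 0 0 .002 0 0 0;.7 0 0 .002 0 0 0;.7 0 0 .002 0 0 0;.7 0 0 .002 0 0 0;.7 0 0 .002 0 0 0;.7 0 0 0 0 0 0;.7 0 0 -.04 0 0 0;.7 0 0 -.1 0 0 0;.7 0 0 -.17 0 0 0;1 .05 -.846 -.17 0 0 0;1 .05 -.846 -.17 0 0 0;1 .05 -.846 -.17 0 0 0;1 .05 -.846 -.17 0 0 0;1 .05 -.846 -.17 0 0 0;1 .05 -.846 -.17 0 0 0;1 .05 -.846 -.17 0 0 0;1 .05 -.846 -.17 0 0 0;1 .05 -.846 -.17 0 0 0;1 .05 -.846 -.17 0 0 0"

```text
time_s: 14.0
position: [0.4657, -0.0733, 0.1177]
tcp_rot: [[-1.0, -0.0, 0.0], [-0.0, 1.0, -0.0], [-0.0, -0.0, -1.0]]
force: [1.0, 0.1, 0.7]
opening: 0.999
grasp_force: 0.0
```

Request:
jog_arm:
  rows: "1 0 0 0 0 0 0;1 0 0 0 0 0 0;1 0 0 0 0 0 0;1 0 0 0 0 0 0"

```text
time_s: 14.33
position: [0.4657, -0.0699, 0.1175]
tcp_rot: [[-1.0, -0.002, -0.001], [-0.002, 1.0, 0.001], [0.001, 0.001, -1.0]]
force: [0.4, 0.5, -1.2]
opening: 0.997
grasp_force: 0.0
```

```bash
python3 - <<'E'
from h import *
s=bot.read_state();print(s['position'],s['time_s'])
p=capture('top')
a=cv2.cvtColor(p['pixels'],cv2.COLOR_RGB2BGR)[210:330,130:250]
cv2.imwrite('pics/d4.png',cv2.resize(a,(600,600),interpolation=cv2.INTER_CUBIC))
for c in (p,capture('side')):
  for n in ('wheel_mid','tile_mid'): print([r for r in spot_point(n,c)][:2])
E
```

```text
[ 0.4657106  -0.06990468  0.11752105] 14.3333
[{'point': [0.4333, 0.2754, 0.0161], 'conf': 0.85}, {'point': [0.7468, -0.2725, -0.0017], 'conf': 0.72}]
[{'point': [0.4908, 0.3456, 0.0152], 'conf': 0.74}]
[{'point': [0.4333, 0.2733, 0.015], 'conf': 0.6}]
[{'point': [0.4933, 0.3447, 0.0108], 'conf': 0.74}]
```

View pics/d4.png

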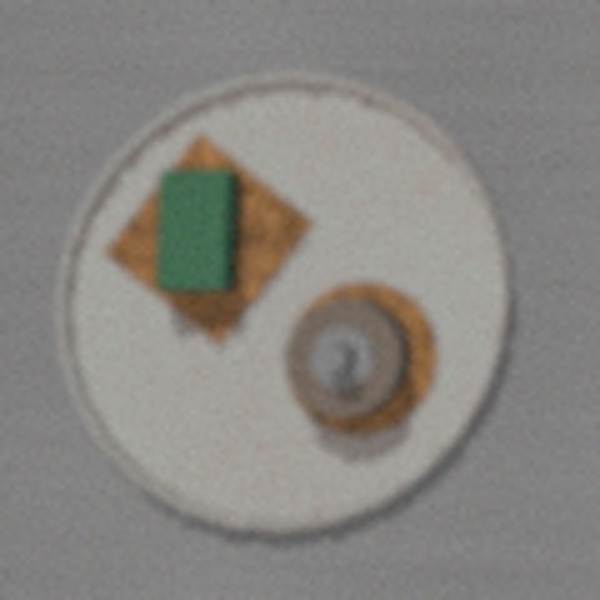

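The tile (crop (198,230)) and the wheel ((347,357)) both lie flat on their pads. I'll check their offsets, with parallax removed, against the pad centres (209,238) and (362,358).

```bash
python3 - <<'E'
from h import *
p=capture('top')
f=lambda a,b,z: ray(p,130+a/5,210+b/5,z)[:2]
print('tile',f(198,230,.023),'pad',f(209.5,238,.005)); print('wheel',f(347,357,.023),'pad',f(362,358,.005))
s=bot.read_state();print(s['position'],s['time_s'])
E
```

```text
tile [0.4928721  0.34265333] pad [0.48977539 0.34330342]
wheel [0.43550417 0.27182963] pad [0.43463651 0.26982414]
[ 0.46625426 -0.07046744  0.1175598 ] 14.6833
```

Request:
jog_arm:
  rows: "1 0 -.015 .06 0 0 0;1 0 -.015 .12 0 0 0;1 0 -.015 .15 0 0 0;1 0 -.015 .182 0 0 0;1 0 -.015 .182 0 0 0;1 0 -.015 .182 0 0 0;.4 0 -.015 .182 0 0 0;.4 0 -.015 .182 0 0 0;.4 0 -.015 .182 0 0 0;.4 0 -.015 .182 0 0 0;.4 0 -.015 .182 0 0 0;.4 0 -.015 .182 0 0 0;.4 0 -.015 .182 0 0 0;.4 0 -.015 .182 0 0 0;.4 0 -.015 .182 0 0 0;.4 0 -.015 .182 0 0 0"

```text
time_s: 16.02
position: [0.4664, -0.0789, 0.0269]
tcp_rot: [[-1.0, -0.0, 0.001], [-0.0, 1.0, -0.0], [-0.001, -0.0, -1.0]]
force: [-0.9, -0.1, 4.8]
opening: 0.574
grasp_force: 30.0
```

Opening 0.574 is about 50 mm, a little under the ring's 52 mm. I'll lift it a bit and check the grip.

Request:
jog_arm:
  rows: ".4 0 0 -.04 0 0 0;.4 0 0 -.1 0 0 0;.4 0 0 -.18 0 0 0;.4 .036 -.403 -.18 0 0 0;.4 .036 -.403 -.18 0 0 0;.4 .036 -.403 -.18 0 0 0;.4 .036 -.403 -.18 0 0 0;.4 .036 -.403 -.18 0 0 0;.4 .036 -.403 -.18 0 0 0;.4 .036 -.403 -.18 0 0 0;.4 .036 -.403 -.18 0 0 0;.4 .036 -.403 -.18 0 0 0"

```text
time_s: 17.02
position: [0.4475, -0.2785, 0.116]
tcp_rot: [[-1.0, -0.001, -0.002], [-0.001, 1.0, 0.002], [0.002, 0.002, -1.0]]
force: [-0.4, -0.2, -1.5]
opening: 0.577
grasp_force: 30.0
```

```bash
python3 - <<'E'
from h import *
s=bot.read_state();print(s['position'],s['time_s'],s['opening'])
p=capture('side')
a=cv2.cvtColor(p['pixels'],cv2.COLOR_RGB2BGR)[240:400,250:460]
cv2.imwrite('pics/d5.png',cv2.resize(a,(756,576),interpolation=cv2.INTER_CUBIC))
print([r for r in spot_point('big_ring_mid',p)][:2])
E
```

```text
[ 0.44746542 -0.2784592   0.11602807] 17.0167 0.5773881723973283
[{'point': [0.4426, -0.2799, 0.0956], 'conf': 0.76}]
```

View pics/d5.png

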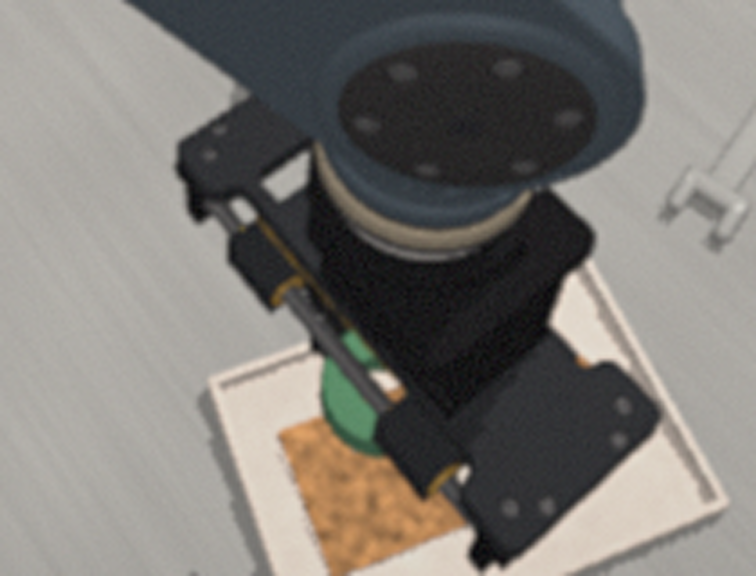

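The ring hangs level between the fingers, at about (365,395) in the crop, above the square pad. I'll lower it.

Request:
jog_arm:
  rows: ".4 0 0 .06 0 0 0;.4 0 0 .12 0 0 0;.4 0 0 .15 0 0 0;.4 0 0 .16 0 0 0;.4 0 0 .166 0 0 0;.4 0 0 .166 0 0 0;.4 0 0 .166 0 0 0"

```text
time_s: 17.7
position: [0.4488, -0.2804, 0.0344]
tcp_rot: [[-1.0, -0.001, 0.001], [-0.001, 1.0, -0.001], [-0.001, -0.001, -1.0]]
force: [1.0, -0.3, -0.5]
opening: 0.573
grasp_force: 30.0
```

Request:
jog_arm:
  rows: ".4 0 0 .004 0 0 0;.4 0 0 .005 0 0 0;.4 0 0 .005 0 0 0;.9 0 0 .005 0 0 0;.9 0 0 .004 0 0 0;.9 0 0 .002 0 0 0;.9 0 0 .002 0 0 0;.9 0 0 -.04 0 0 0;.9 0 0 -.1 0 0 0;.9 0 0 -.17 0 0 0;1 -.246 .432 -.17 0 0 0;1 -.246 .432 -.17 0 0 0;1 -.246 .432 -.17 0 0 0;1 -.246 .432 -.17 0 0 0;1 -.246 .432 -.17 0 0 0;1 -.246 .432 -.17 0 0 0;1 -.246 .432 -.17 0 0 0;1 -.246 .432 -.17 0 0 0;1 -.246 .432 -.17 0 0 0;1 -.246 .432 -.17 0 0 0"

```text
time_s: 19.37
position: [0.5704, -0.0653, 0.1184]
tcp_rot: [[-1.0, 0.001, -0.001], [0.001, 1.0, -0.0], [0.001, -0.0, -1.0]]
force: [0.4, -0.6, -0.0]
opening: 1.001
grasp_force: 0.0
```

```bash
python3 - <<'E'
from h import *
s=bot.read_state();print(s['position'],s['time_s'])
for c in ('top','side'):
  p=capture(c)
  for n in ('big_ring_mid','pointed_bob_mid'): print(c,n,[(r['point'],r['conf']) for r in spot_point(n,p)][:2])
  a=cv2.cvtColor(p['pixels'],cv2.COLOR_RGB2BGR);cv2.imwrite(f'pics/e_{c}.png',a)
a=cv2.imread('pics/e_top.png')[190:320,390:510];b=cv2.imread('pics/e_side.png')[200:300,270:390]
cv2.imwrite('pics/e.png',np.hstack([cv2.resize(a,(400,433),interpolation=2),cv2.resize(b,(400,433),interpolation=2)]))
E
```

```text
[ 0.57038598 -0.06534117  0.11836258] 19.3667
top big_ring_mid [([0.4515, -0.2791, 0.0137], 0.73), ([0.4339, 0.2765, 0.0152], 0.72)]
top pointed_bob_mid [([0.4522, -0.2766, 0.0136], 0.62)]
side big_ring_mid [([0.447, -0.2808, 0.0106], 0.86)]
side pointed_bob_mid [([0.5731, -0.0632, 0.0126], 0.65)]
```

View pics/e.png

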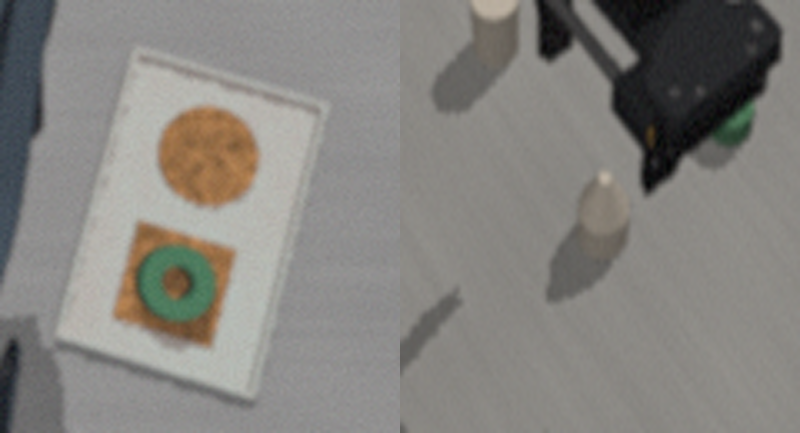

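The ring sits flat in the middle of the square pad, at (177,284) in the left half of the crop. The bob is still standing. Going down on it.

Request:
jog_arm:
  rows: "1 0 0 .06 0 0 0;1 0 0 .12 0 0 0;1 0 0 .15 0 0 0;1 0 0 .182 0 0 0;1 0 0 .182 0 0 0;1 0 0 .182 0 0 0;.2 0 0 .182 0 0 0;.2 0 0 .182 0 0 0;.2 0 0 .182 0 0 0;.2 0 0 .182 0 0 0;.2 0 0 .182 0 0 0;.2 0 0 .182 0 0 0;.2 0 0 .182 0 0 0;.2 0 0 .182 0 0 0;.2 0 0 .182 0 0 0;.2 0 0 .182 0 0 0;.2 0 0 .182 0 0 0"

```text
time_s: 21.08
position: [0.5712, -0.0643, 0.0276]
tcp_rot: [[-1.0, -0.0, -0.0], [-0.0, 1.0, 0.0], [0.0, 0.0, -1.0]]
force: [-0.4, -0.3, 0.4]
opening: 0.371
grasp_force: 30.0
```

Request:
jog_arm:
  rows: ".2 0 0 -.04 0 0 0;.2 0 0 -.1 0 0 0;.2 0 0 -.18 0 0 0;.2 .07 -.487 -.18 0 0 0;.2 .07 -.487 -.18 0 0 0;.2 .07 -.487 -.18 0 0 0;.2 .07 -.487 -.18 0 0 0;.2 .07 -.487 -.18 0 0 0;.2 .07 -.487 -.18 0 0 0;.2 .07 -.487 -.18 0 0 0;.2 .07 -.487 -.18 0 0 0;.2 .07 -.487 -.18 0 0 0;.2 .07 -.487 -.18 0 0 0;.2 .07 -.487 -.12 0 0 0;.2 .07 -.487 -.06 0 0 0;.2 .07 -.487 -.03 0 0 0;.2 .07 -.487 -.016 0 0 0;.2 .07 -.487 -.016 0 0 0;.2 .07 -.487 -.016 0 0 0"

```text
time_s: 22.67
position: [0.5368, -0.307, 0.0359]
tcp_rot: [[-1.0, -0.002, 0.0], [-0.002, 1.0, -0.0], [-0.0, -0.0, -1.0]]
force: [-0.0, -0.0, -0.8]
opening: 0.374
grasp_force: 30.0
```

```bash
python3 - <<'E'
from h import *
s=bot.read_state();print(s['position'],s['time_s'],s['opening'],s['force'])
p=capture('side')
a=cv2.cvtColor(p['pixels'],cv2.COLOR_RGB2BGR)[280:400,310:460]
cv2.imwrite('pics/d6.png',cv2.resize(a,(750,600),interpolation=cv2.INTER_CUBIC))
print([r for r in spot_point('pointed_bob_mid',p)][:2])
E
```

```text
[ 0.53681161 -0.30699003  0.03594491] 22.6667 0.37390347833510595 [-0.02794516 -0.0390223  -0.84542625]
[{'point': [0.54, -0.3058, 0.0207], 'conf': 0.62}]
```

View pics/d6.png

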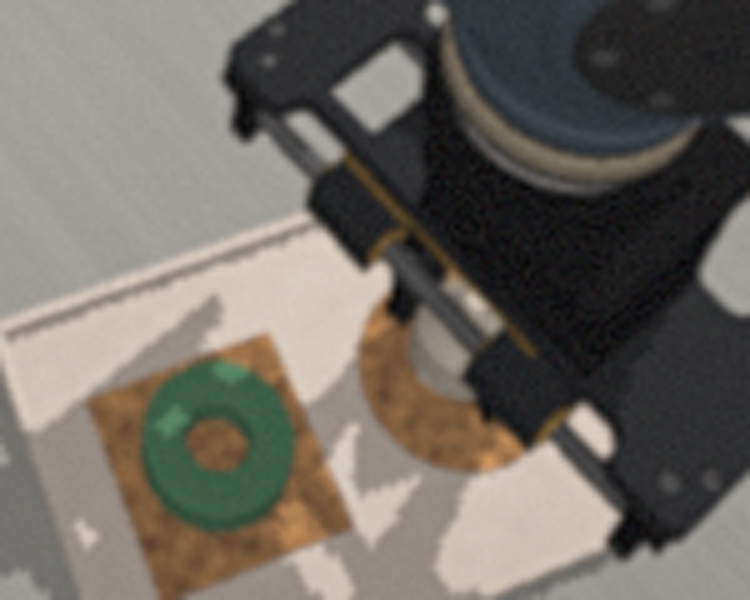

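The bob is upright between the fingers, at about (455,345), over the round pad. The ring is well centred on its pad. I'll lower the bob, let go and retreat.

Request:
jog_arm:
  rows: ".2 0 0 .003 0 0 0;.2 0 0 .006 0 0 0;.2 0 0 .006 0 0 0;.2 0 0 .006 0 0 0;.7 0 0 .006 0 0 0;.7 0 0 .006 0 0 0;.7 0 0 .006 0 0 0;.7 0 0 .006 0 0 0;.7 0 0 .006 0 0 0;.7 0 0 -.04 0 0 0;.7 0 0 -.1 0 0 0;.7 0 0 -.17 0 0 0;.7 0 0 -.25 0 0 0;.7 0 0 -.33 0 0 0;.7 0 .9 -.33 0 0 0;.7 0 .9 -.33 0 0 0;.7 0 .9 -.33 0 0 0;.7 0 .9 -.33 0 0 0;.7 0 .9 -.33 0 0 0;.7 0 .9 -.33 0 0 0"

```text
time_s: 24.43
position: [0.5357, -0.056, 0.2008]
tcp_rot: [[-1.0, 0.001, 0.0], [0.001, 1.0, -0.0], [-0.0, -0.0, -1.0]]
force: [0.3, 0.7, -0.7]
opening: 0.698
grasp_force: 0.0
```

```bash
python3 - <<'E'
from h import *
s=bot.read_state();print(s['position'],s['time_s'],s['force'])
for c in ('top','side'):
  p=capture(c)
  for n in NAMES: print(c,n,[(np.round(r['point'],3),round(r['conf'],2)) for r in spot_point(n,p)][:2])
  a=cv2.cvtColor(p['pixels'],cv2.COLOR_RGB2BGR);cv2.imwrite(f'pics/f_{c}.png',a)
a=cv2.imread('pics/f_top.png')[190:320,390:510];b=cv2.imread('pics/f_side.png')[290:400,310:460]
cv2.imwrite('pics/f.png',np.hstack([cv2.resize(a,(370,400),interpolation=2),cv2.resize(b,(430,400),interpolation=2)]))
E
```

```text
[ 0.53572015 -0.05600544  0.20076969] 24.4333 [ 0.33410824  0.69419875 -0.69173785]
top big_ring_mid [(array([ 0.45 , -0.277,  0.012]), 0.6)]
top small_ring_mid [(array([0.489, 0.344, 0.015]), 0.68), (array([ 0.684, -0.062,  0.01 ]), 0.59)]
top tile_mid [(array([0.493, 0.349, 0.018]), 0.9)]
top pointed_bob_mid [(array([ 0.464,  0.306, -0.004]), 0.73), (array([ 0.536, -0.309,  0.013]), 0.65)]
top flat_bob_mid [(array([0.717, 0.226, 0.015]), 0.69), (array([0.586, 0.081, 0.023]), 0.44)]
top wheel_mid [(array([0.433, 0.274, 0.012]), 0.73)]
top oblong_tray [(array([ 0.492, -0.298,  0.001]), 0.92)]
top round_tray [(array([ 0.466,  0.308, -0.002]), 0.65)]
top tin_mid [(array([0.719, 0.226, 0.015]), 0.84)]
top spanner [(array([ 0.744, -0.272, -0.002]), 0.64), (array([ 0.685, -0.065,  0.007]), 0.15)]
side big_ring_mid [(array([ 0.444, -0.28 ,  0.012]), 0.75), (array([ 0.492, -0.293,  0.004]), 0.43)]
side small_ring_mid [(array([ 0.686, -0.06 ,  0.011]), 0.44)]
side tile_mid [(array([0.493, 0.344, 0.013]), 0.55)]
side pointed_bob_mid [(array([ 0.542, -0.309,  0.017]), 0.64)]
side flat_bob_mid [(array([0.588, 0.083, 0.019]), 0.7)]
side wheel_mid [(array([0.433, 0.273, 0.016]), 0.66)]
side oblong_tray [(array([ 0.49 , -0.294,  0.007]), 0.86)]
side round_tray [(array([ 0.459,  0.308, -0.001]), 0.94)]
side tin_mid []
side spanner [(array([ 0.743, -0.27 , -0.001]), 0.56)]
```

View pics/f.png

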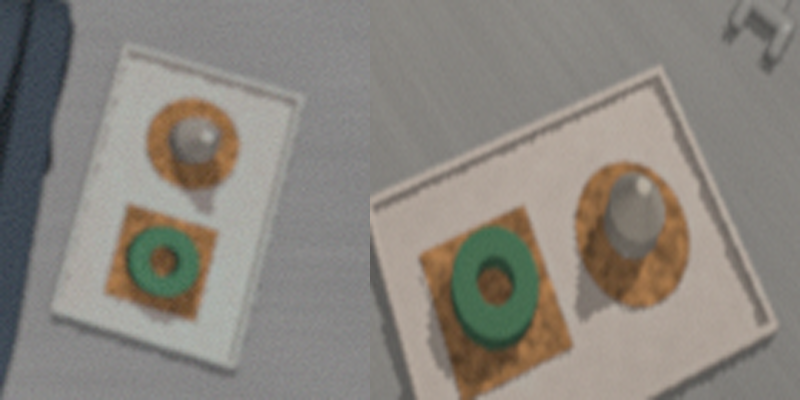

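The bob stands upright mid-pad at (195,140), and the ring lies flat mid-pad at (165,262). The bystanders haven't moved, and the arm is clear of everything, so I'll hand in.

```bash
python3 -c "
from rig import bot
print(bot.hand_in())"
```

```text
the job is handed in; nothing more can be done
None
```

The job is handed in: both kits are made up, with each piece within a few millimetres of its pad centre by camera and the bystanders where they were; the hand-in returned no verdict.

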